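# Reset the tripped bench outlet

### The arm

A 6-joint arm with a two-finger parallel gripper is mounted at the origin on the work surface. World frame = base frame: x ahead of the robot, y to its left, z up, the work surface at z = 0. Lengths are in m, angles in rad, forces in N, time in s.
With the tool pointing down it reaches from about 0.35 to 0.975 m from the base axis. Payload 4.9 kg.
Tool frame: the origin (TCP) lies between the finger pads; the fingertips stand 25 mm ahead of it and the grasp point (between the pads) lies 6 mm ahead of it; z points along the fingers, y is the line along which they close (so a half turn about z gives the same grasp; the last joint's range is limited). The gripper opens to 85 mm and grips with 20 to 120 N. Pads are 22 mm wide; open, the fingers measure 114 mm over their backs; the gripper's body (76 mm by 85 mm) begins 54 mm behind the grasp point. The pads swing forward as they close: fully open they stand 13 mm farther back than shut.
Start: joints at [-1.39, 0.053, 1.613, -0, 1.476, -0.119], TCP at [0.185, -0.597, 0.256] pointing down, gripper open.
Joint ranges: [-3.01, 3.01], [-1.01, 2.22], [0.06, 2.58], [-1.02, 4.17], [0.09, 2.62], [-3.14, 3.14]. Speed limits (rad/s): [2.57, 2.57, 3.14, 3.14, 3.14, 3.14].

### API

Orientations are given as a unit quaternion [w, x, y, z].
In Python, from plant import manip gives the robot as it stands.
- The arm moves only by the shell command python3 -m inch 'ROWS'. ROWS is JSON, a list of rows, each a list of 3 entries, a list of its own where there are three numbers: the shift along the tool's x, y, z in m, then the turn, a rotation vector about the tool's x, y, z in rad, then the opening, from 0 (shut) to 1 (fully open). A call has 1 to 8 rows; each row shifts and turns the commanded pose from where the row before left it, along the tool's axes as they then stand; what a row does not reach is not made up. A row lasts 1/10 s, in which the tool goes at most 50 mm and 8.59 degrees, less where a joint would pass 70% of its speed; a pose out of reach is approached as far as the arm can. A call with a gripper value outside its range is refused whole. The fingers move at their own pace and stop on an object; the grip force is fixed at half the most. Time passes only in rows, so rows that do not move let the fingers close. It gives the time, the measured TCP pose, the force, the opening and the grip force at its end, in the units of the state.
- manip.state(): the state, without advancing time (a new reading comes with each control period).
- manip.grab_frame(name): name is "scene" or "top" or "wrist"; returns (picture, depth): 400x640x3 uint8, red, green, blue; 400x640 float32, m along the optical axis (not along the pixel's ray), 0 where there is no reading.
- manip.camera_params(name): a dict with "camera_matrix" (3x3 intrinsics, pixels), "rvec" (rotation vector, rad) and "tvec" (3), from world to camera coordinates, as OpenCV has them. Camera axes: x right, y down, z forward; pixel columns grow to the right and rows downward; lengths in m; the calibration is good to about 2 mm. The wrist camera is an equidistant fisheye: a pixel r from the principal point sees the ray r / f radians off the axis. A picture is of the moment at which its call begins: read the wrist's pose just before it. camera_params takes no time and is no camera call; for the wrist camera it gives the pose at the moment of the call.
- manip.job_done(): hands the job in; it is judged then, once.
Trained networks look in the newest picture that a camera, given by its name, has taken for a name from the list of things; names that differ only in an ending like _2 or _b are one class to them, and where a whole thing is asked for, a point or a joint stands for the part that bears it (a point fixed in the world has none). Each returns a list of dicts, best first, with "score" (0 to 1); they miss things now and then, are a little off and sometimes report something else, mostly with a low value. They report only what shows in the picture. A call takes as long as a camera call. They do not tell look-alikes from the thing itself.
- manip.look_for(camera, label): "point" ([x, y, z] in m, in world coordinates, good to about 4 mm: the middle of the surface that is visible of it).
The state is a dict: "time": time; "joint_pos": joint angles; "joint_vel": joint speeds; "joint_efforts": joint torques, N m; "tool_pos": TCP position; "tool_rot": TCP orientation; "contact_force": force on the tool from outside, world axes, zero at the start; "ft_torque": the same for the moment, N m; "gripper_width": opening from 0.0 (shut) to 1.0 (fully open); "grasp_force": force on a finger pad.
Only numpy, scipy, OpenCV 4.12 (cv2) and the standard library are available. Lean on these libraries where they do the work, as an engineer would, in place of code of your own. Each camera call takes 0.05 s, during which the arm holds its last target. There are 200 camera calls.

### The job

The outlet unit with the red cap has tripped. With the fingertips, push its white dust shutter open by the lug, reach down into the well and press the orange reset key fully home, then push the shutter fully shut again. Only touch and push: do not lift or shift any of the units, do not touch the blue and yellow ones, and leave the tools around them alone.

Things in the scene. Friction and masses are not known exactly. Their poses are not given: they have to be found in the camera images.
- red_unit: outlet unit with the red cap: loose heavy (about 2.2 kg) grey box 200 mm (x) x 100 (y) x 60 high. Origin: centre of its underside, straight below the centre of its well. At its +x end is the outlet, a grey cylinder with the red round cap (66 mm dia., centred at x = +66 mm, top 87 mm above the bench, small hinge block behind it); a red plate on its -x face. Top face (deck) at z = 60 mm
- red_shutter (a joint): white dust shutter of the red unit, a plate 60 mm (x) x 56 x 4 thick on the deck over the well, top 64.5 mm above the bench; m; 0 = shut (plate from x = -30 to +30 mm of the unit, well covered), 0.058 = fully open, slid to the unit's -x; hard stops at both ends. About 1 N of friction; stays where it is left
- blue_unit: outlet unit with the blue cap: loose heavy (about 2.2 kg) grey box 200 mm (x) x 100 (y) x 60 high. Origin: centre of its underside, straight below the centre of its well. At its +x end is the outlet, a grey cylinder with the blue round cap (66 mm dia., centred at x = +66 mm, top 87 mm above the bench, small hinge block behind it); a blue plate on its -x face. Top face (deck) at z = 60 mm
- blue_shutter (a joint): white dust shutter of the blue unit, a plate 60 mm (x) x 56 x 4 thick on the deck over the well, top 64.5 mm above the bench; m; 0 = shut (plate from x = -30 to +30 mm of the unit, well covered), 0.058 = fully open, slid to the unit's -x; hard stops at both ends. About 1 N of friction; stays where it is left
- yellow_unit: outlet unit with the yellow cap: loose heavy (about 2.2 kg) grey box 200 mm (x) x 100 (y) x 60 high. Origin: centre of its underside, straight below the centre of its well. At its +x end is the outlet, a grey cylinder with the yellow round cap (66 mm dia., centred at x = +66 mm, top 87 mm above the bench, small hinge block behind it); a yellow plate on its -x face. Top face (deck) at z = 60 mm
- yellow_shutter (a joint): white dust shutter of the yellow unit, a plate 60 mm (x) x 56 x 4 thick on the deck over the well, top 64.5 mm above the bench; m; 0 = shut (plate from x = -30 to +30 mm of the unit, well covered), 0.058 = fully open, slid to the unit's -x; hard stops at both ends. About 1 N of friction; stays where it is left
- red_well (a point): centre of the mouth of the red unit's well, at deck level (60 mm above the bench); axes as the unit. The well is a square hole 48 x 48 mm with upright walls. Beside it two low shutter guides (4 mm thick, 8 mm high) stand on the deck at y = +-32 mm, from x = -98 to +32 mm. All three units are alike
- red_lug (a point): centre of the top face of the black push lug on the red unit's shutter: an upright bar 8 mm (along x) x 40 (y), 16 mm high above the shutter plate, top 80.5 mm above the bench; with the shutter shut it is at x = -22 mm of the unit and it travels with the shutter (to x = -80 mm fully open)
- red_key_top (a point): centre of the top face of the orange reset key (28 mm dia.) in the red unit's well: tripped, 24 mm below the deck (36 mm above the bench); fully home, 32 mm below the deck (28 mm above the bench). Out of sight while the shutter is shut
- red_key (a joint): reset key of the red unit; m; 0 = tripped (standing up), 0.008 = pressed fully home against its stop; takes about 3 N to push down and stays where it is left (it does not spring back)
- mallet: loose wooden sheet-metal mallet lying on the bench, about 245 mm long, head 100 mm wide and 52 high; origin on the bench under the handle, 80 mm from the head
- wrench: loose steel wrench, roughly 160 mm long, lying flat across y beyond the units; origin under its middle
- oil_can: loose steel oil bottle with a red cap, 60 mm dia., 150 high; origin centre of its underside
- square: loose engineer's square lying flat: dark stock 24 x 110 x 18 mm high (along y), steel blade 150 mm along x; origin under the stock's middle
Things that resemble listed ones, but are neither listed nor needed, are in the scene too. What is shaped like the red_unit but brown is not meant.

How it is judged:
On the way, in this order (a step that is already met when the one before it is completed fails the run):
1. the red unit's shutter is pushed open, by at least 30 mm (value of joint red_shutter above 0.03 m), for 0.1 s.
2. the red unit's reset key is pressed home (at least 6.5 of its 8 mm) with the shutter open (value of joint red_key above 0.0065 m and value of joint red_shutter above 0.03 m), for 0.1 s.
At the end, for the whole second after the job is handed in: The red unit's key is home (at least 6.5 of 8 mm), its shutter is shut to within 5 mm, the other two shutters are still shut, every unit stands level within 20 mm of where it started, and the four loose tools lie within 30 mm of where they started (value of joint red_key above 0.0065 m and value of joint red_shutter below 0.005 m and value of joint each of blue_shutter, yellow_shutter below 0.015 m and distance of each of red_unit, blue_unit, yellow_unit from where it was at the start of the episode below 0.02 m and angle between each of red_unit, blue_unit, yellow_unit's own z axis and vertical below 0.05 rad and linear speed of red_unit below 0.02 m/s and distance of each of mallet, wrench, oil_can, square from where it was at the start of the episode below 0.03 m); the robot touches nothing.
It fails at once if a unit is lifted, tipped or shifted by more than 20 mm (distance of any of red_unit, blue_unit, yellow_unit from where it was at the start of the episode above 0.02 m or height (world z) of any of red_unit, blue_unit, yellow_unit above 0.012 m or angle between any of red_unit, blue_unit, yellow_unit's own z axis and vertical above 0.1 rad).
It fails at once if the blue or yellow unit is touched (more than 2 N) or its shutter opened (contact force between any of the fingers, the arm and blue_unit above 2 N or contact force between any of the fingers, the arm and yellow_unit above 2 N or value of joint any of blue_shutter, yellow_shutter above 0.015 m).
It fails at once if a loose tool is lifted or moved by more than 30 mm (distance of any of mallet, wrench, oil_can, square from where it was at the start of the episode above 0.03 m).
It also fails if it takes over 51 s, if anything falls off the work surface, if the arm or the gripper's body presses on something with over 40 N, if the wrist force passes 120 N, or if a joint passes its speed limit or range.

## Working session

There is one attempt and no reset: what is moved stays moved. The work goes in short steps, Python scripts to look and compute and a shell command to move; the robot and the scene stay as the last step left them, time stands still between calls to the robot, and variables do not carry over. Pictures are saved under pics/ and viewed, at most 10 in all, crops included, and the job is handed in when it is done.

```bash
ls; mkdir -p pics; cat > h.py <<'E'
import numpy as np, cv2
from plant import manip
def world(name,u,v,d,cp=None):
    cp=cp or manip.camera_params(name);K=np.array(cp["camera_matrix"]);R=cv2.Rodrigues(np.array(cp["rvec"],float))[0];t=np.array(cp["tvec"],float).ravel()
    p=np.array([(u-K[0,2])/K[0,0],(v-K[1,2])/K[1,1],1])*d
    return R.T@(p-t)
def px(name,P):
    cp=manip.camera_params(name);p=cv2.projectPoints(np.array([P],float),np.array(cp["rvec"],float),np.array(cp["tvec"],float),np.array(cp["camera_matrix"]),None)[0]
    return p.ravel().round().astype(int)
E
python3 - <<'E'
from h import *
for c in("scene","top"):
    im,d=manip.grab_frame(c);cv2.imwrite(f"pics/{c}1.png",im[:,:,::-1]);np.save(f"{c}.npy",d)
    for l in("red_unit","red_lug","red_well","blue_unit","yellow_unit"):
        for r in manip.look_for(c,l)[:4]: print(c,l,round(r["score"],2),np.round(r["point"],3),px(c,r["point"]))
s=manip.state();print(s["time"],s["tool_rot"],s["gripper_width"],s["contact_force"])
E
```

```text
pics
scene red_unit 0.84 [0.342 0.172 0.06 ] [390 161]
scene red_unit 0.78 [0.618 0.008 0.059] [328 214]
scene red_lug 0.63 [0.274 0.163 0.063] [389 149]
scene red_lug 0.51 [0.563 0.012 0.066] [333 199]
scene red_well 0.95 [0.621 0.009 0.059] [328 215]
scene red_well 0.83 [0.351 0.176 0.062] [391 163]
scene blue_unit 0.56 [0.648 0.217 0.061] [401 229]
scene blue_unit 0.56 [0.622 0.009 0.059] [328 215]
scene yellow_unit 0.57 [ 0.679 -0.239  0.057] [240 219]
top red_unit 0.91 [0.577 0.004 0.057] [319 189]
top red_unit 0.87 [0.294 0.167 0.057] [265 278]
top red_lug 0.62 [0.29  0.172 0.066] [263 279]
top red_lug 0.57 [0.57  0.007 0.065] [318 191]
top red_lug 0.17 [ 0.68  -0.411  0.1  ] [455 157]
top red_well 0.88 [0.292 0.173 0.058] [263 279]
top red_well 0.77 [0.571 0.001 0.064] [320 190]
top blue_unit 0.66 [0.593 0.218 0.06 ] [252 183]
top yellow_unit 0.82 [ 0.629 -0.252  0.058] [400 174]
0.6 [-3.20119519e-06  9.88788650e-01  1.49321819e-01  1.87465331e-06] 1.0043222098320663 [0.40442229 0.67822425 0.32578002]
```

View pics/top1.png

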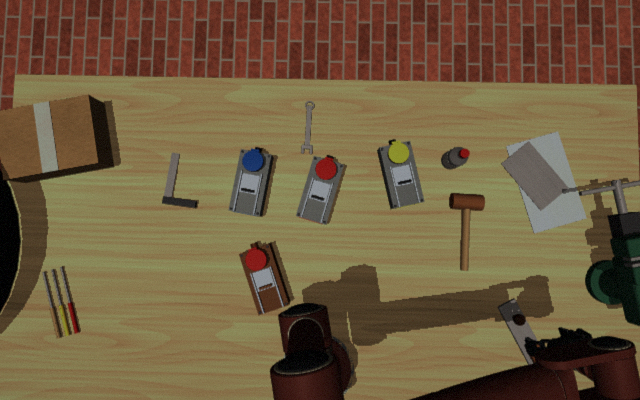

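View pics/scene1.png

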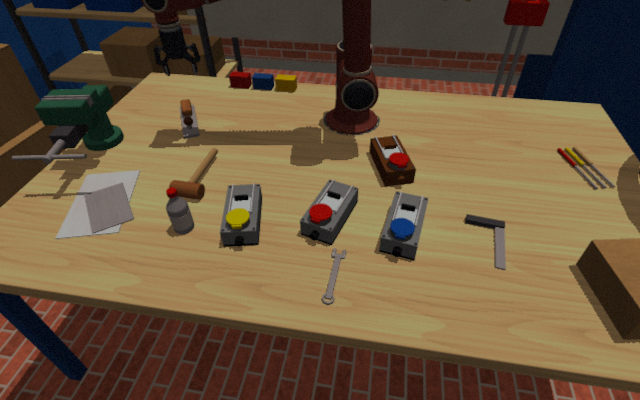

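The candidates are the grey red-cap unit (top px 320,190) and the brown look-alike (top px 265,278). The grey one fits the description. I'll confirm it in a crop and check the positions with depth, since the two cameras' network points differ by about 4 cm.

```bash
python3 - <<'E'
from h import *
out=[]
for c,(x0,x1,y0,y1) in(("top",(285,360,140,235)),("scene",(290,370,170,250))):
    im=cv2.imread(f"pics/{c}1.png");d=np.load(f"{c}.npy")
    sub=im[y0:y1,x0:x1].astype(int);out.append(cv2.resize(im[y0:y1,x0:x1],(390,500),interpolation=cv2.INTER_CUBIC))
    b,g,r=sub[...,0],sub[...,1],sub[...,2]
    cp=manip.camera_params(c)
    print(c,"cam centre",-cv2.Rodrigues(np.array(cp["rvec"],float))[0].T@np.array(cp["tvec"],float).ravel())
    for n,m in(("red",(r>130)&(g<50)&(b<50)),("white",(r>140)&(g>140)&(b>140))):
        vv,uu=np.nonzero(m);P=np.array([world(c,u+x0,v+y0,d[v+y0,u+x0],cp) for v,u in zip(vv,uu) if d[v+y0,u+x0]>0])
        if n=="red": k=P[:,2]>.075;P=P[k];
        print(n,len(P),np.median(P,0).round(4),((P.min(0)+P.max(0))/2).round(4),(uu.mean()+x0).round(1),(vv.mean()+y0).round(1))
cv2.imwrite("pics/crop1.png",np.hstack(out))
E
```

```text
top cam centre [ 0.4710305  -0.00629998  1.37120365]
red 205 [ 0.6331 -0.0106  0.0888] [ 0.6396 -0.0132  0.09  ] 324.7 169.7
white 129 [0.5759 0.0016 0.0661] [0.5712 0.0045 0.0659] 319.7 188.8
scene cam centre [1.4150002  0.14191723 0.86895065]
red 265 [ 0.6402 -0.0114  0.0882] [ 0.6429 -0.0111  0.0884] 320.1 211.3
white 169 [0.5739 0.0122 0.0659] [0.5764 0.0086 0.0664] 331.7 201.9
```

View pics/crop1.png

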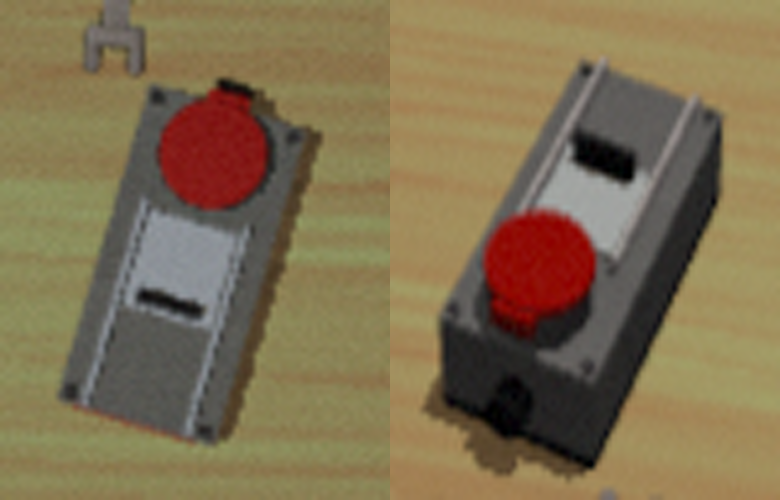

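The crop confirms it: a grey box with a red cap, shut white plate and black lug at crop (170,303), cap centre at about (0.64,-0.011), yaw about -15°. The unit origin comes out near (0.573, 0.006). The 4 cm network difference came from which surface was visible; the depth-based points agree to within about 8 mm. I'm moving above it for a closer look.

```bash
python3 -m inch '[[[0.034,-0.0295,0],[0,0,0],1],[[0.034,-0.0295,0],[0,0,0],1],[[0.034,-0.0295,0],[0,0,0],1],[[0.034,-0.0295,0],[0,0,0],1],[[0.034,-0.0295,0],[0,0,0],1],[[0.034,-0.0295,0],[0,0,0],1],[[0.034,-0.0295,0],[0,0,0],1],[[0.034,-0.0295,0],[0,0,0],1]]'
python3 -m inch '[[[0.034,-0.0295,0],[0,0,0],1],[[0.034,-0.0295,0],[0,0,0],1],[[0.034,-0.0295,0],[0,0,0],1],[[0.034,-0.0295,0],[0,0,0],1],[[0.034,-0.0295,0],[0,0,0],1],[[0.034,-0.0295,0],[0,0,0],1],[[0.034,-0.0295,0],[0,0,0],1],[[0.034,-0.0295,0],[0,0,0],1]]'
python3 -m inch '[[[0,0,0],[0,0,0.14],0],[[0,0,0],[0,0,0.14],0],[[0,0,0],[0,0,0.14],0],[[0,0,0],[0,0,0.14],0],[[0,0,0],[0,0,0],0]]'
cat >> h.py <<'E'
def wworld(u,v,d,cp):
    K=np.array(cp["camera_matrix"]);R=cv2.Rodrigues(np.array(cp["rvec"],float))[0];t=np.array(cp["tvec"],float).ravel()
    a=np.stack([(u-K[0,2])/K[0,0],(v-K[1,2])/K[1,1]],-1);r=np.linalg.norm(a,axis=-1,keepdims=True)
    p=np.concatenate([a/np.maximum(r,1e-9)*np.tan(r),np.ones_like(r)],-1)*np.asarray(d)[...,None]
    return (p-t)@R
E
python3 - <<'E'
from h import *
from scipy.spatial.transform import Rotation as R
s=manip.state();print(s["time"],s["tool_pos"],s["gripper_width"],s["contact_force"],R.from_quat(np.roll(s["tool_rot"],-1)).as_matrix().round(3))
cp=manip.camera_params("wrist");im,d=manip.grab_frame("wrist");cv2.imwrite("pics/w1.png",im[:,:,::-1]);np.save("w1.npy",d)
import json;json.dump({k:np.array(cp[k]).tolist() for k in("camera_matrix","rvec","tvec")},open("w1.json","w"))
for l in("red_unit","red_lug","red_well"):
    for r in manip.look_for("wrist",l)[:3]: print(l,round(r["score"],2),np.round(r["point"],4))
E
```

```text
time: 1.4
tool_pos: [0.3754, -0.2897, 0.2566]
tool_rot: [0.0, 0.989, 0.149, 0.0]
contact_force: [-0.1, -0.1, 0.6]
gripper_width: 0.998
grasp_force: 0.0
time: 2.2
tool_pos: [0.5657, 0.0163, 0.2566]
tool_rot: [0.0, 0.989, 0.149, 0.0]
contact_force: [0.2, -1.2, -0.1]
gripper_width: 0.996
grasp_force: 0.0
time: 2.7
tool_pos: [0.565, 0.0146, 0.2564]
tool_rot: [-0.0, 0.992, -0.13, 0.0]
contact_force: [-0.3, -0.1, 0.0]
gripper_width: 0.145
grasp_force: 0.0
2.7 [0.56495866 0.01459864 0.25638562] 0.14529815997958742 [-0.25708634 -0.07611688  0.01176335] [[ 0.966 -0.257  0.   ]
 [-0.257 -0.966  0.   ]
 [ 0.    -0.    -1.   ]]
red_unit 0.98 [ 0.5857 -0.003   0.0596]
red_unit 0.65 [0.3635 0.2053 0.0872]
red_unit 0.61 [ 0.6265 -0.228   0.0639]
red_lug 0.72 [ 5.668e-01 -5.000e-04  6.170e-02]
red_well 0.63 [0.3642 0.2072 0.0871]
red_well 0.58 [ 0.5853 -0.0011  0.0635]
```

View pics/w1.png

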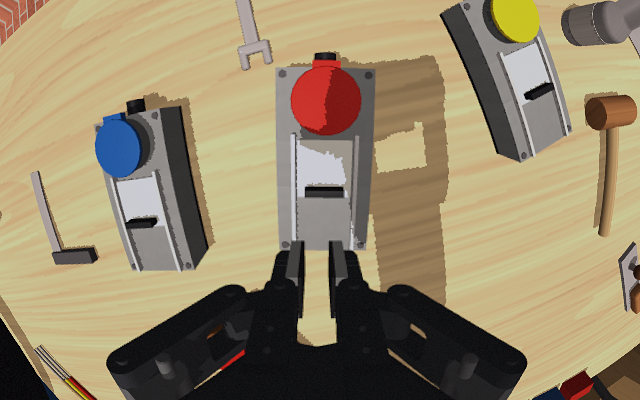

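The wrist view shows the red cap at (326,100), the lug at (324,189), the deck's left edge at x≈279 and right edge at x≈370, and the guides at 294 and 354. The unit is almost aligned with the tool. Next I'll measure from depth.

```bash
python3 - <<'E'
from h import *
import json
cp=json.load(open("w1.json"));d=np.load("w1.npy");im=cv2.imread("pics/w1.png").astype(int)
vv,uu=np.mgrid[50:262,265:385];P=wworld(uu,vv,d[50:262,265:385],cp);S=im[50:262,265:385];b,g,r=S[...,0],S[...,1],S[...,2]
red=(r>100)&(g<80)&(b<80)&(P[...,2]>.08)
c,_=cv2.minEnclosingCircle((P[red][:,:2]*1000).astype(np.float32));print("cap",np.array(c)/1000,_,np.median(P[red],0))
bl=(S.max(-1)<60)&(P[...,2]>.072)&(vv>175)&(vv<205)&(uu>295)&(uu<352)
L=P[bl];print("lug",len(L),L.mean(0),cv2.minAreaRect((L[:,:2]*1000).astype(np.float32)))
box=(P[...,2]>.052)&(P[...,2]<.1)&(vv<240)&(vv>60)
# box yaw: side edges of deck per row
dk=(P[...,2]>.056)&(P[...,2]<.064)&(vv>80)&(vv<235)
l,rr=[],[]
for i in range(dk.shape[0]):
    k=np.nonzero(dk[i])[0]
    if len(k)>10: l.append(P[i,k[0],:2]);rr.append(P[i,k[-1],:2])
for e in(l,rr):
    vx,vy,x0,y0=cv2.fitLine(np.float32(e),cv2.DIST_HUBER,0,.001,.001).ravel();print("edge yaw",np.degrees(np.arctan(vy/vx)),x0,y0)
yaw=np.radians(-14.9);ex=np.array([np.cos(yaw),np.sin(yaw)]);ey=np.array([-ex[1],ex[0]])
for n,e in(("l",l),("r",rr)): print(n,"offset along ey:",np.median(np.array(e)@ey))
print("cap proj",np.array(c)/1000@ex,np.array(c)/1000@ey,"lug proj",L[:,:2].mean(0)@ex,L[:,:2].mean(0)@ey,"tcp proj",np.array([.565,.0146])@ex,np.array([.565,.0146])@ey)
E
```

```text
cap [ 0.6399527  -0.01492204] 35.938663482666016 [ 0.63828309 -0.01454612  0.08656604]
lug 320 [0.55060193 0.01060006 0.08179631] ((592.200927734375, -1.9624614715576172), (37.316162109375, 97.51261138916016), 73.4645767211914)
edge yaw -15.403547 0.61073047 0.044350434
edge yaw -15.515573 0.56768036 -0.04601258
l offset along ey: 0.2001562453809546
r offset along ey: 0.10165583347503751
cap proj 0.6222719248276056 0.15013252216352996 lug proj 0.5293629100001268 0.15182145627707214 tcp proj 0.5422483460364924 0.15938911889049476
```

Measured in the unit axes (yaw -15.4°): cap at 0.621 and lug at about 0.531 along x, centreline 0.151. That puts the origin at 0.554. Heights of 0.0866 and 0.0818 m match the text. I'll go down between the lug and the cap.

```bash
python3 -m inch '[[[0.02,0.008,0],[0,0,0.01],0],[[0,0,0.04],[0,0,0],0],[[0,0,0.04],[0,0,0],0],[[0,0,0.04],[0,0,0],0],[[0,0,0.021],[0,0,0],0],[[0,0,0],[0,0,0],0]]'
python3 - <<'E'
from h import *
s=manip.state();ex=np.array([.966,-.2588]);ey=np.array([.2588,.966]);p=s["tool_pos"];print(p,p[:2]@ex,p[:2]@ey,s["gripper_width"],s["contact_force"])
im,d=manip.grab_frame("wrist");cv2.imwrite("pics/w2.png",im[:,:,::-1])
E
```

```text
time: 3.5
tool_pos: [0.5791, 0.0019, 0.1107]
tool_rot: [0.0, 0.991, -0.134, -0.004]
contact_force: [0.4, 0.4, -0.3]
gripper_width: -0.0
grasp_force: 0.0
[0.5791494  0.00190902 0.11073867] 0.5589642685450371 0.1517279780116672 -0.00030112426652496204 [ 0.38466447  0.44687084 -0.25649467]
```

View pics/w2.png

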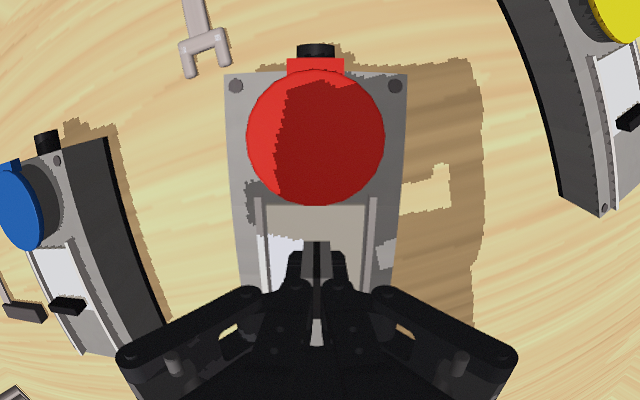

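The fingertips at (318,245) sit over the white plate, centred between the guides (262 and 373) and short of the cap edge (row 205). I'm going down the rest of the way.

```bash
python3 -m inch '[[[0.003,0,0.008],[0,0,0],0],[[0,0,0.006],[0,0,0],0],[[0,0,0],[0,0,0],0],[[0,0,0],[0,0,0],0]]'
```

```text
time: 3.95
tool_pos: [0.5855, 0.0008, 0.102]
tool_rot: [-0.0, 0.991, -0.135, 0.0]
contact_force: [0.1, -0.2, -0.1]
gripper_width: -0.002
grasp_force: 0.0
```

```bash
python3 -m inch '[[[0,0.001,0.006],[0,0,0],0],[[-0.008,0,0],[0,0,0],0],[[-0.006,0,0],[0,0,0],0],[[-0.006,0,0],[0,0,0],0],[[-0.006,0,0],[0,0,0],0],[[-0.005,0,0],[0,0,0],0],[[0,0,0],[0,0,0],0]]'
```

```text
time: 4.65
tool_pos: [0.5543, 0.0084, 0.0954]
tool_rot: [-0.0, 0.991, -0.135, -0.0]
contact_force: [1.2, 0.3, 1.2]
gripper_width: 0.002
grasp_force: 0.0
```

```bash
python3 -m inch '[[[-0.006,0,0],[0,0,0],0],[[-0.006,0,0],[0,0,0],0],[[-0.006,0,0],[0,0,0],0],[[-0.006,0,0],[0,0,0],0],[[-0.006,0,0],[0,0,0],0],[[-0.006,0,0],[0,0,0],0],[[0,0,0],[0,0,0],0]]'; python3 -m inch '[[[-0.002,0,0],[0,0,0],0],[[-0.002,0,0],[0,0,0],0],[[0,0,0],[0,0,0],0]]'
```

```text
time: 5.35
tool_pos: [0.5192, 0.0181, 0.095]
tool_rot: [-0.0, 0.991, -0.135, -0.001]
contact_force: [-0.2, -0.9, 0.3]
gripper_width: -0.0
grasp_force: 0.0
time: 5.65
tool_pos: [0.516, 0.0189, 0.0951]
tool_rot: [-0.0, 0.991, -0.135, -0.0]
contact_force: [-0.6, 1.0, -0.3]
gripper_width: 0.001
grasp_force: 0.0
```

```bash
python3 -m inch '[[[0.002,0,0],[0,0,0],0],[[0,0,-0.03],[0,0,0],0],[[0,0,-0.04],[0,0,0],0],[[0,0,-0.03],[0,0,0],0],[[0,0,0],[0,0,0],0],[[0,0,0],[0,0,0],0]]'
python3 - <<'E'
from h import *
import json
cp=manip.camera_params("wrist");im,d=manip.grab_frame("wrist");cv2.imwrite("pics/w3.png",im[:,:,::-1]);np.save("w3.npy",d)
json.dump({k:np.array(cp[k]).tolist() for k in("camera_matrix","rvec","tvec")},open("w3.json","w"))
for l in("red_key_top","red_lug"):
    for r in manip.look_for("wrist",l)[:2]: print(l,r)
E
```

```text
time: 6.25
tool_pos: [0.5188, 0.0182, 0.1961]
tool_rot: [-0.0, 0.991, -0.135, 0.001]
contact_force: [-0.3, -0.5, -0.7]
gripper_width: -0.002
grasp_force: 0.0
red_key_top {'point': [0.5757, 0.0101, 0.0388], 'score': 0.59}
```

View pics/w3.png

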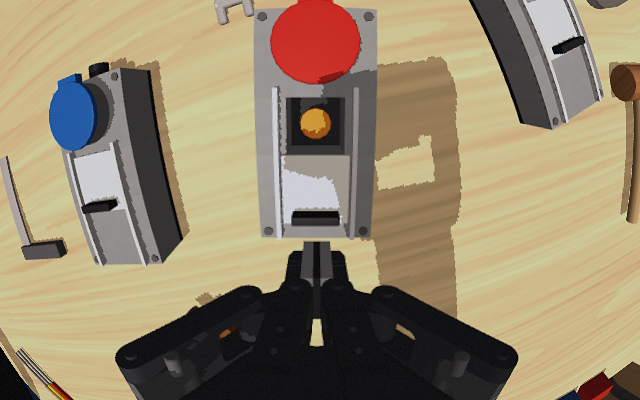

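The shutter is open: the well spans px (287–344, 97–155), the key is at (315,123) and the lug at (316,218). I'll measure the key and the well from depth.

```bash
python3 - <<'E'
from h import *
import json
cp=json.load(open("w3.json"));d=np.load("w3.npy");im=cv2.imread("pics/w3.png").astype(int)
ex=np.array([.966,-.2588]);ey=np.array([.2588,.966])
vv,uu=np.mgrid[85:235,265:370];P=wworld(uu,vv,d[85:235,265:370],cp);S=im[85:235,265:370]
k=(S[...,2]-S[...,0]>80)&(vv<150)&(P[...,2]<.05);K=P[k];print("key",len(K),np.median(K,0),K[:,:2].mean(0)@ex,K[:,:2].mean(0)@ey)
w=(P[...,2]<.052)&(vv<165)&(uu>278)&(uu<352);W=P[w][:,:2];print("well ex",np.percentile(W@ex,[1,99]),"ey",np.percentile(W@ey,[1,99]))
l=(S.max(-1)<60)&(P[...,2]>.076)&(vv>205)&(uu>285)&(uu<345);L=P[l];print("lug",len(L),L.mean(0),np.percentile(L[:,:2]@ex,[3,97]),L[:,:2].mean(0)@ey)
s=manip.state();p=s["tool_pos"];print(p,p[:2]@ex,p[:2]@ey)
E
```

```text
key 727 [0.57355497 0.00366202 0.03472648] 0.553104820337269 0.15201042529540681
well ex [0.52809881 0.57642713] ey [0.12754139 0.17622854]
lug 417 [0.50177031 0.02324755 0.08035129] [0.4748553  0.48143488] 0.15231529120916007
[0.51729585 0.01836344 0.19329476] 0.4949553360822106 0.15161524917507171
```

Key at (0.553, 0.152), height 0.035. The well centre agrees and the lug is at -74.5 mm, so the shutter is open 52 mm. Moving over the key and down.

```bash
python3 -m inch '[[[0.03,0,0],[0,0,0],0],[[0.028,0,0],[0,0,0],0],[[0,0,0],[0,0,0],0],[[0,0,0.035],[0,0,0],0],[[0,0,0.035],[0,0,0],0],[[0,0,0.03],[0,0,0],0],[[0,0,0.01],[0,0,0],0],[[0,0,0],[0,0,0],0]]'; python3 -m inch '[[[0,0,0.008],[0,0,0],0],[[0,0,0.006],[0,0,0],0],[[0,0,0],[0,0,0],0],[[0,0,0],[0,0,0],0]]'
```

```text
time: 7.2
tool_pos: [0.5719, 0.0032, 0.0826]
tool_rot: [0.0, 0.991, -0.135, -0.003]
contact_force: [-0.1, -0.0, 0.5]
gripper_width: 0.001
grasp_force: 0.0
time: 7.6
tool_pos: [0.5746, 0.0027, 0.072]
tool_rot: [-0.0, 0.991, -0.135, 0.001]
contact_force: [-0.4, -0.6, -0.1]
gripper_width: 0.004
grasp_force: 0.0
```

```bash
python3 -m inch '[[[0,0,0.006],[0,0,0],0],[[0,0,0.005],[0,0,0],0],[[0,0,0.003],[0,0,0],0],[[0,0,0],[0,0,0],0],[[0,0,0],[0,0,0],0]]'; python3 -m inch '[[[0,0,0.002],[0,0,0],0],[[0,0,0.002],[0,0,0],0],[[0,0,0],[0,0,0],0],[[0,0,0],[0,0,0],0]]'
```

```text
time: 8.1
tool_pos: [0.5739, 0.0028, 0.057]
tool_rot: [0.0, 0.991, -0.135, -0.0]
contact_force: [0.8, -0.2, -0.0]
gripper_width: -0.001
grasp_force: 0.0
time: 8.5
tool_pos: [0.5741, 0.0028, 0.0531]
tool_rot: [-0.0, 0.991, -0.135, -0.0]
contact_force: [-0.4, 0.4, 0.8]
gripper_width: -0.003
grasp_force: 0.2
```

```bash
python3 -m inch '[[[0,0,0.002],[0,0,0],0],[[0,0,0],[0,0,0],0]]'; python3 -m inch '[[[0,0,0.002],[0,0,0],0],[[0,0,0],[0,0,0],0],[[0,0,0],[0,0,0],0]]'
```

```text
time: 8.7
tool_pos: [0.5743, 0.0028, 0.053]
tool_rot: [0.0, 0.991, -0.135, -0.001]
contact_force: [-5.7, 0.8, 10.5]
gripper_width: -0.001
grasp_force: 5.6
time: 9.0
tool_pos: [0.5746, 0.0028, 0.0529]
tool_rot: [0.0, 0.991, -0.134, -0.001]
contact_force: [-10.8, 0.7, 21.4]
gripper_width: -0.001
grasp_force: 10.8
```

Firm stop at TCP z 0.053 (tip 0.028, the home height) with 21 N. Lifting, and taking a look from behind the lug.

```bash
python3 -m inch '[[[0,0,-0.01],[0,0,0],0],[[0,0,-0.04],[0,0,0],0],[[0,0,-0.05],[0,0,0],0],[[0,0,-0.03],[0,0,0],0],[[-0.035,0,0],[0,0,0],0],[[-0.035,0,0],[0,0,0],0],[[-0.035,0,0],[0,0,0],0],[[0,0,0],[0,0,0],0]]'
python3 -m inch '[[[0,0,0],[0,0,0],0]]'
python3 - <<'E'
from h import *
cp=manip.camera_params("wrist");im,d=manip.grab_frame("wrist");cv2.imwrite("pics/w4.png",im[:,:,::-1]);S=im.astype(int)
ex=np.array([.966,-.2588]);ey=np.array([.2588,.966])
vv,uu=np.mgrid[0:400,0:640];P=wworld(uu,vv,d,cp)
A=P[...,:2]@ex;B=P[...,:2]@ey
k=(S[...,0]-S[...,2]>60)&(abs(A-.553)<.024)&(abs(B-.152)<.024)&(P[...,2]<.05);print("key",k.sum(),np.median(P[k],0),A[k].mean(),B[k].mean())
l=(S.max(-1)<60)&(P[...,2]>.076)&(P[...,2]<.086)&(abs(A-.478)<.015)&(abs(B-.152)<.025);print("lug",l.sum(),np.percentile(A[l],[3,97]),B[l].mean())
s=manip.state();p=s["tool_pos"];print(p,p[:2]@ex,p[:2]@ey)
E
```

```text
time: 9.8
tool_pos: [0.4697, 0.0318, 0.1778]
tool_rot: [-0.0, 0.991, -0.134, -0.001]
contact_force: [0.3, -0.4, -0.7]
gripper_width: -0.002
grasp_force: 0.0
time: 9.9
tool_pos: [0.473, 0.0309, 0.1793]
tool_rot: [0.0, 0.991, -0.135, 0.001]
contact_force: [-0.1, 0.4, -0.6]
gripper_width: 0.003
grasp_force: 0.0
key 823 [0.57310949 0.003676   0.02751452] 0.5527314998181715 0.15187620734989019
lug 638 [0.4736866  0.48145634] 0.15270099803945186
[0.47370989 0.03068598 0.1796933 ] 0.449662222904205 0.15223877723267204
```

View pics/w4.png

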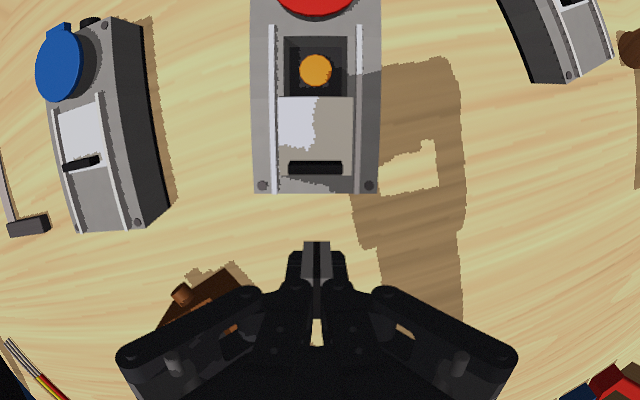

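The key top is now at 0.0275 (was 0.0347), so it is home. The lug's rear face is at 0.474 and the tool's front face at 0.461, so I can go down and push it shut.

```bash
python3 -m inch '[[[0,0,0.03],[0,0,0],0],[[0,0,0.03],[0,0,0],0],[[0,0,0.018],[0,0,0],0],[[0,0,0.006],[0,0,0],0],[[0,0,0],[0,0,0],0],[[0.006,0,0],[0,0,0],0],[[0.006,0,0],[0,0,0],0],[[0.006,0,0],[0,0,0],0]]';python3 -m inch '[[[0.006,0,0],[0,0,0],0],[[0.006,0,0],[0,0,0],0],[[0.006,0,0],[0,0,0],0],[[0.006,0,0],[0,0,0],0],[[0.006,0,0],[0,0,0],0],[[0.006,0,0],[0,0,0],0],[[0.004,0,0],[0,0,0],0],[[0,0,0],[0,0,0],0]]'
```

```text
time: 10.75
tool_pos: [0.4918, 0.0258, 0.0967]
tool_rot: [-0.0, 0.991, -0.135, 0.001]
contact_force: [-1.5, 1.0, 0.9]
gripper_width: 0.0
grasp_force: 0.6
time: 11.55
tool_pos: [0.5295, 0.0151, 0.0953]
tool_rot: [0.0, 0.991, -0.135, 0.0]
contact_force: [0.2, 0.1, 0.5]
gripper_width: 0.004
grasp_force: 0.0
```

```bash
python3 -m inch '[[[0.004,0,0],[0,0,0],0],[[0.002,0,0],[0,0,0],0],[[0,0,0],[0,0,0],0]]'; python3 -m inch '[[[0.001,0,0],[0,0,0],0],[[0,0,0],[0,0,0],0]]';python3 -m inch '[[[0.001,0,0],[0,0,0],0],[[0,0,0],[0,0,0],0]]'
```

```text
time: 11.85
tool_pos: [0.5349, 0.0136, 0.0953]
tool_rot: [0.0, 0.991, -0.135, 0.0]
contact_force: [-0.5, -0.1, 1.1]
gripper_width: -0.0
grasp_force: 0.0
time: 12.05
tool_pos: [0.5357, 0.0134, 0.0953]
tool_rot: [0.0, 0.991, -0.135, 0.0]
contact_force: [0.6, 0.1, -0.4]
gripper_width: 0.002
grasp_force: 0.3
time: 12.25
tool_pos: [0.5366, 0.0132, 0.0953]
tool_rot: [0.0, 0.991, -0.135, -0.0]
contact_force: [-1.3, 0.8, 0.0]
gripper_width: 0.0
grasp_force: 0.4
```

ex is 0.515, so I'm continuing in 1 mm steps until the stop shows in the force.

```bash
python3 -m inch '[[[0.001,0,0],[0,0,0],0],[[0,0,0],[0,0,0],0]]'; python3 -m inch '[[[0.001,0,0],[0,0,0],0],[[0,0,0],[0,0,0],0]]'
```

```text
time: 12.45
tool_pos: [0.5376, 0.0129, 0.0953]
tool_rot: [0.0, 0.991, -0.135, 0.0]
contact_force: [-0.8, 0.7, 0.7]
gripper_width: -0.003
grasp_force: 0.3
time: 12.65
tool_pos: [0.5382, 0.0128, 0.0953]
tool_rot: [-0.0, 0.991, -0.135, -0.001]
contact_force: [-3.8, 1.1, 2.4]
gripper_width: -0.004
grasp_force: 1.7
```

Force is rising, so the stop is reached. Backing off, lifting clear and checking.

```bash
python3 -m inch '[[[0.001,0,0],[0,0,0],0],[[0,0,0],[0,0,0],0],[[-0.006,0,0],[0,0,0],0],[[-0.006,0,-0.02],[0,0,0],0],[[-0.02,0,-0.04],[0,0,0],0],[[-0.02,0,-0.04],[0,0,0],0],[[0,0,0],[0,0,0],0],[[0,0,0],[0,0,0],0]]'
python3 - <<'E'
from h import *
cp=manip.camera_params("wrist");im,d=manip.grab_frame("wrist");cv2.imwrite("pics/w5.png",im[:,:,::-1]);S=im.astype(int)
ex=np.array([.966,-.2588]);ey=np.array([.2588,.966])
vv,uu=np.mgrid[0:400,0:640];P=wworld(uu,vv,d,cp);A=P[...,:2]@ex;B=P[...,:2]@ey
l=(S.max(-1)<60)&(P[...,2]>.076)&(P[...,2]<.086)&(abs(A-.53)<.02)&(abs(B-.152)<.025);print("lug",l.sum(),np.percentile(A[l],[3,97]),B[l].mean())
w=(P[...,2]<.05)&(abs(A-.553)<.03)&(abs(B-.152)<.03);print("well px",w.sum())
s=manip.state();print(s["tool_pos"],s["contact_force"],s["time"])
E
```

```text
time: 13.45
tool_pos: [0.4903, 0.0263, 0.1972]
tool_rot: [-0.0, 0.991, -0.135, 0.003]
contact_force: [0.1, 0.1, -2.0]
gripper_width: 0.0
grasp_force: 0.0
lug 474 [0.52737754 0.53432846] 0.15090567637427774
well px 0
[0.48953773 0.02626959 0.19543147] [ 0.32628354 -0.22491405 -1.2232268 ] 13.5
```

View pics/w5.png

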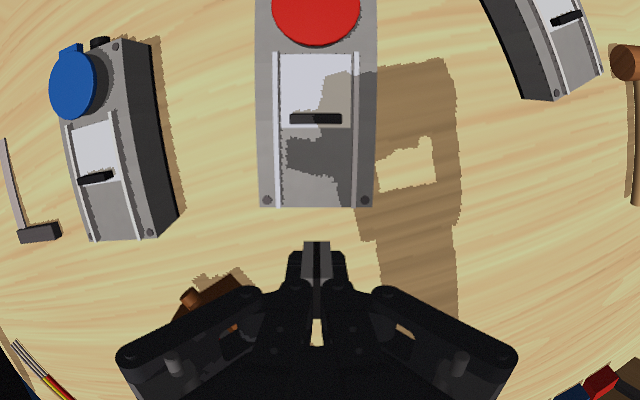

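The shutter is shut: the lug is at (315,118), ex 0.531 against 0.5305 expected, no well is visible, and the tool is clear.

```bash
python3 -c "
from plant import manip
print(manip.job_done())"
```

```text
the job is handed in; nothing more can be done
None
```

The job is handed in: I opened the red unit's shutter about 52 mm, pressed its reset key home (top measured at 27.5 mm) and pushed the shutter back to its stop; the hand-in gave no verdict.

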